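# Slide a glass carrier under the jig's hold-down spring

### The arm

A 6-joint arm with a two-finger parallel gripper is mounted at the origin on the work surface. World frame = base frame: x ahead of the robot, y to its left, z up, the work surface at z = 0. Lengths are in m, angles in rad, forces in N, time in s.
With the tool pointing down it reaches from about 0.35 to 0.775 m from the base axis. Payload 5.5 kg.
Tool frame: the origin (TCP) lies at the very end of the fingers, on their centre line; the grasp point (between the pads) lies behind it (env.hold_point_z is the z of the grasp point in the tool frame, in m); z points along the fingers, y is the line along which they close (so a half turn about z gives the same grasp; the last joint's range is limited). The gripper opens to 85 mm and grips with 20 to 120 N. Pads are 22 mm wide; open, the fingers measure 114 mm over their backs; the gripper's body (76 mm by 85 mm) begins 54 mm behind the grasp point. The pads swing forward as they close: fully open they stand 13 mm farther back than shut.
Start: joints at [-1.3, 0.313, 0.046, 1.304, 0, 1.431], TCP at [0.23, -0.527, 0.231] pointing down, gripper open.
Joint ranges: [-2.76, 2.76], [-0.86, 1.69], [-1.03, 1.26], [-2.2, 2.34], [-1.47, 1.5], [-3.14, 3.14]. Speed limits (rad/s): [2.57, 2.57, 3.14, 3.14, 3.14, 3.14].

### API

Orientations are given as a unit quaternion [w, x, y, z].
In Python, from workcell import env gives the robot as it stands.
- The arm moves only by the tool arm_command, never from a script. Its argument "rows" is a list of rows, each an object with "delta_pos": the shift along the tool's x, y, z scaled (see below), a list of three; "rot": the turn, a rotation vector about the tool's x, y, z scaled (see below), a list of three; "fingers": the closure, from 0 (fully open) to 1 (shut). A call has 1 to 20 rows; each row shifts and turns the commanded pose from where the row before left it, along the tool's axes as they then stand; what a row does not reach is not made up. The controller multiplies each number of a shift by 0.02 m and each number of a turn by 360 degrees. A row lasts 1/10 s, in which the tool goes at most 50 mm and 8.59 degrees, less where a joint would pass 70% of its speed; a pose out of reach is approached as far as the arm can. A call with a number of a shift or a turn outside -1 to 1 is refused whole. A call with a gripper value outside its range is refused whole. The fingers move at their own pace and stop on an object; "squeeze" is the grip in N (left out, the last holds). Time passes only in rows, so rows that do not move let the fingers close. It gives the time, the measured TCP pose, the force and the opening at its end, in the units of the state.
- env.get_state(): the state, without advancing time (a new reading comes with each control period).
- env.read_camera(name): name is "scene" or "side" or "wrist"; returns (picture, depth): 400x640x3 uint8, blue, green, red; 400x640 float32, m along the optical axis (not along the pixel's ray), 0 where there is no reading.
- env.get_calibration(name): a dict with "mtx" (3x3 intrinsics, pixels), "R" (3x3) and "t" (3): a world point X has camera coordinates R X + t. Camera axes: x right, y down, z forward; pixel columns grow to the right and rows downward; lengths in m; the calibration is good to about 2 mm. A picture is of the moment at which its call begins: read the wrist's pose just before it. get_calibration takes no time and is no camera call; for the wrist camera it gives the pose at the moment of the call.
- env.hand_in(): hands the job in, once; it reports no verdict.
The state is a dict: "clock": time; "joint_pos": joint angles; "qvel": joint speeds; "tau": joint torques, N m; "tcp_pos": TCP position; "orientation": TCP orientation; "wrist_force": force on the tool from outside, world axes, zero at the start; "ft_torque": the same for the moment, N m; "finger_gap": finger opening in m.
Only numpy, scipy, OpenCV 4.12 (cv2) and the standard library are available. Lean on these libraries where they do the work, as an engineer would, in place of code of your own. Each camera call takes 0.05 s, during which the arm holds its last target. There are 200 camera calls.

### The job

Load the engraving jig: with the fingertips press the wooden glass carrier down hard on its sprung bed, and keep pressing while you push it along, under the side lips and the leaf spring, until it is fully home against the end stop and the bed has sprung up again behind it. Do not lift or tip the carrier, leave everything else on the bench where it is, and take the hand away at the end.

Things in the scene. Friction and masses are not known exactly. Their poses are not given: they have to be found in the camera images.
- jig: engraving jig fixed to the bench: plywood base 290 x 160 x 12 mm with a straight channel 94 mm wide between aluminium rails (tops at z = 45 mm). Origin: underside of the base, on the channel's middle line; x = direction of sliding, towards the end stop (roughly to the robot's left, heading varies), z up. Along x: sprung bed from -160 to -22 mm, then a fixed grey deck from -19 to +92 mm, top at z = 30 mm
- lips_entry (a point): jig x = -20 mm, z = 45 mm, mid-channel: where two aluminium side lips begin. They run to x = 46 mm, undersides at z = 45 mm, tops at 50 mm, and overhang the channel from both sides, leaving a middle gap 72 mm wide open above for the carrier's ridge and the fingers
- bridge_mid (a point): middle of the underside of the dark steel bridge bar that crosses the channel: jig x = 46 to 58 mm, z = 51 to 61 mm. The leaf spring hangs from it; the ridge and the fingers stay behind it (home: ridge front at x = 35 mm)
- stop_face (a point): foot of the plywood end stop's face at the end of the deck, jig x = 92 mm, z = 30 mm; the stop's top is at z = 52 mm
- carrier: flat wooden carrier 110 x 90 x 12 mm (x, y, z), 0.14 to 0.28 kg, loose in the channel, at first on the raised bed, its x along the jig's x. Origin: centre of the underside, z = 37 mm in the jig's frame at the start. Fully home: x = 37 mm, z = 30 mm in the jig's frame, nose on the end stop, tail 4 mm clear of the bed. Friction with bed, deck and leaf about 0.6
- landing (a point): middle of the bare flat top behind the ridge (carrier x from -55 to -10 mm, 90 mm wide, 12 mm above the underside), where fingertips press. In front of it a steel ridge stands across the top: carrier x from -10 to -2 mm, 44 mm wide, 10 mm high; its rear face takes the push
- nose (a point): upper front edge of the carrier, carrier x = 55 mm, z = 12 mm. At the start it is at z = 49 mm in the jig's frame, 4 mm too high for the side lips; with the bed fully down it is at 43 mm and passes 2 mm under them. On the deck it is at 42 mm
- lift_bed (a joint): how far the sprung bed under the carrier is pressed down, m: 0 = up, 0.006 = fully down on its stop. About 6 N to begin moving, 11 N fully down (less the carrier's weight). Once the carrier's tail has left it, it springs up to 0.
- leaf_spring (a joint): angle by which the steel leaf spring under the bridge is lifted, rad: 0 = free, about 0.13 with the carrier under it, then pressing down with about 6 N. The leaf is 40 mm wide, hinged at the bridge at x = 51 mm in the jig's frame, and slopes down along +x.
- leaf_tip (a point): underside of the leaf's rounded free end, at x = 84 mm, z = 37 mm in the jig's frame when free: 5 mm lower than the top of a carrier on the deck
- spare_carrier: a second carrier of the same shape lying flat on the bench, not in the jig; bystander
- solder_spool: metal spool, 48 mm wide, 35 mm tall, standing on the bench; bystander
- hammer: hammer lying on the bench; bystander
- flux_brush: brush lying on the bench; bystander
- flux_jar: closed white jar, 60 mm wide, 75 mm tall; bystander
- lead_block: dark steel block 50 x 30 x 18 mm lying beside the jig; bystander
- nail_cup: white cup, 64 mm wide, 50 mm tall; bystander
Mind the look-alikes: they are no part of the job. Leave any pink or red look-alike of the carrier alone.

How it is judged:
By the outcome, as a careful person would: the job done as asked, in the order asked, and still so for the second after the job is handed in, with the robot touching nothing.
It also fails if it takes over 38 s, if anything falls off the work surface, if the arm or the gripper's body presses on something with over 40 N, if the wrist force passes 120 N, or if a joint passes its speed limit or range.

## Working session

There is one attempt and no reset: what is moved stays moved. The work goes in short steps, Python scripts to look and compute and a tool call to move; the robot and the scene stay as the last step left them, time stands still between calls to the robot, and variables do not carry over. Pictures are saved under pics/ and viewed, on a budget of 10 in all, crops included, one or two more only if the job needs it, and the job is handed in when it is done.

Besides the shell and the picture viewer there is one more tool, called after ">>>" as a command line: name --argument value ..., lists and objects as JSON in quotes. arm_command: Moves the arm, as the interface text tells. Shifts and turns lie within -1 to 1; 1 stands for 0.02 m of shift or 360 degrees of turn. Its arguments: {"type":"object","properties":{"rows":{"type":"array","items":{"type":"object","properties":{"delta_pos":{"type":"array","items":{"type":"number","minimum":-1,"maximum":1}},"rot":{"type":"array","items":{"type":"number","minimum":-1,"maximum":1}},"fingers":{"type":"number"}}}},"squeeze":{"type":"number"}},"required":["rows"]}

```bash
mkdir -p pics; ls; cat > h.py <<'E'
import numpy as np, cv2
from workcell import env
def look(n,f=None):
    c=env.get_calibration(n); im,d=env.read_camera(n)
    if f: cv2.imwrite(f,im)
    np.savez('last_%s.npz'%n,im=im,d=d,mtx=c['mtx'],R=c['R'],t=c['t'])
    return c,im,d
def cloud(c,d):
    K=np.array(c['mtx']);v,u=np.mgrid[:d.shape[0],:d.shape[1]]
    P=np.stack([(u-K[0,2])/K[0,0]*d,(v-K[1,2])/K[1,1]*d,d],-1)
    return (P-np.array(c['t']).ravel())@np.array(c['R'])
E
python3 - <<'E'
from h import *
c,im,d=look('scene','pics/a.png');c2,im2,d2=look('side','pics/b.png')
print(env.get_state(),env.hold_point_z)
print(c,c2)
E
```

```text
pics
{'clock': 0.1, 'joint_pos': array([-1.29959459e+00,  3.13932959e-01,  4.50829697e-02,  1.30363318e+00,
        2.74082715e-05,  1.43121050e+00]), 'qvel': array([ 0.00117482, -0.00142454,  0.00076818,  0.0015815 , -0.00171103,
        0.00150341]), 'tau': array([ 2.93162695e-03, -4.81728351e+01,  2.99241865e+01,  1.28842023e-02,
       -1.16673582e-04,  1.74825453e-05]), 'tcp_pos': array([ 0.22949388, -0.52670076,  0.23048978]), 'orientation': array([-8.42497017e-04,  9.78980402e-01,  2.03952596e-01, -4.17893216e-05]), 'wrist_force': array([ 0.31067771, -0.82388483, -0.29469685]), 'ft_torque': array([-0.00328703,  0.04971937,  0.01014797]), 'finger_gap': 0.08486706320031116} -0.0187
{'mtx': array([[436.05669574,   0.        , 322.22954899],
       [  0.        , 436.05669574, 201.70431962],
       [  0.        ,   0.        ,   1.        ]]), 'R': array([[-0.2828263 ,  0.95909468,  0.01211112],
       [ 0.68225058,  0.21003123, -0.70030067],
       [-0.67419836, -0.18980062, -0.71374526]]), 't': array([ 0.12577895, -0.27259898,  1.71776958])} {'mtx': array([[513.77565318,   0.        , 319.88938031],
       [  0.        , 513.77565318, 196.69886945],
       [  0.        ,   0.        ,   1.        ]]), 'R': array([[ 0.98942091, -0.14505473,  0.0023224 ],
       [-0.07304061, -0.51191512, -0.85592522],
       [ 0.12534488,  0.84670068, -0.5170944 ]]), 't': array([-0.48062433,  0.109134  ,  1.36828117])}
```

View pics/a.png

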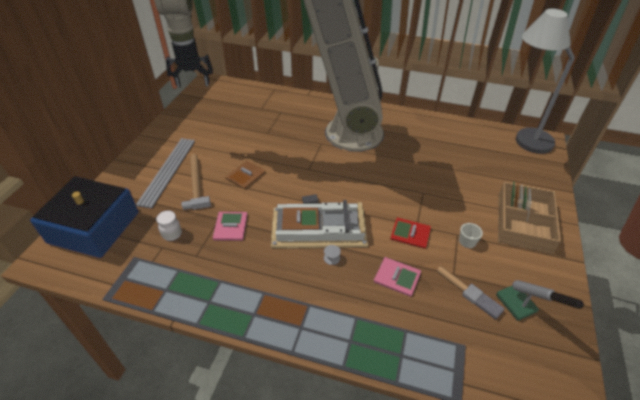

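View pics/b.png

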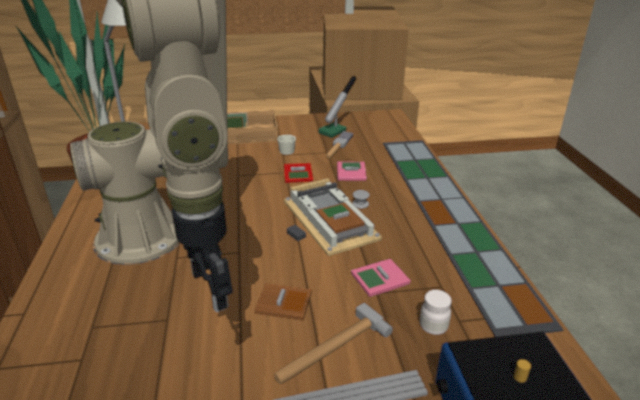

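Scene view: the jig is at scene (320,224), with the end stop and bridge on its right. The candidates for the carrier are:
- brown piece in the jig channel, about (300,218)
- brown spare on the bench, (245,173)
- pink pieces, (230,225) and (398,275)
- red piece, (411,232)

I choose the one in the channel and will check it in a close crop.

```bash
python3 - <<'E'
from h import *
z=np.load('last_scene.npz');P=cloud(z,z['d'])
im=z['im']
cv2.imwrite('pics/c.png',cv2.resize(im[190:260,255:385],None,fx=6,fy=6,interpolation=cv2.INTER_CUBIC))
for u,v in [(272,245),(366,243),(360,206),(276,206),(300,222),(285,222),(345,215),(361,222)]: print(u,v,P[v,u].round(4))
z2=np.load('last_side.npz');P2=cloud(z2,z2['d'])
for Q in (P,P2):
  m=(abs(Q[...,2]-.045)<.03)&(Q[...,2]>.006)&(abs(Q[...,0]-.5)<.3)&(abs(Q[...,1])<.3)
  n,l,s,ce=cv2.connectedComponentsWithStats(m.astype(np.uint8))
  for i in range(1,n):
    if s[i,4]>40:
      q=Q[l==i]; r=cv2.minAreaRect(q[:,:2].astype(np.float32)); print(s[i],np.round(r[0],4),np.round(r[1],4),r[2],q[:,2].max())
E
```

```text
272 245 [ 0.6337 -0.1006  0.0136]
366 243 [0.5444 0.1662 0.0139]
360 206 [0.4372 0.1201 0.0535]
276 206 [ 0.4651 -0.1526 -0.0021]
300 222 [ 0.5514 -0.0393  0.0485]
285 222 [ 0.5653 -0.0823  0.0493]
345 215 [1.3797 0.2627 1.0336]
361 222 [0.4992 0.1377 0.0508]
[302 194  17   9  91] [ 0.4152 -0.0511] [0.0317 0.0495] 29.162595748901367 0.021940597688554286
[ 275  200   92   43 3187] [0.5157 0.0103] [0.1393 0.2856] 15.373977661132812 0.06581279066368635
[221 222  18   5  53] [ 0.5967 -0.2554] [0.0186 0.0502] 15.786139488220215 0.027114271636940492
[324 244  17  16 181] [0.613  0.0808] [0.0458 0.0575] 83.43304443359375 0.04044855275054187
[392 266   8  14  47] [0.6288 0.2689] [0.0111 0.0448] 79.5176773071289 0.025220721523441587
[337 165  23  12 124] [0.6188 0.2631] [0.0762 0.0728] 1.0399937629699707 0.027355142989504182
[290 167  23  13 140] [0.4622 0.2628] [0.0704 0.0691] 86.18553161621094 0.030256942806047356
[ 285  178   94   73 3214] [0.5139 0.0116] [0.1531 0.2906] 18.097139358520508 0.06777384801244407
[353 190  16  14 152] [0.6167 0.0796] [0.0483 0.0437] 77.77862548828125 0.04199430973763129
[286 224  20  14 144] [ 0.4131 -0.0519] [0.0327 0.0535] 31.37115478515625 0.024501840070164115
[374 265  15  19  80] [ 0.5965 -0.2539] [0.0146 0.069 ] 10.313993453979492 0.026799307062725784
```

View pics/c.png

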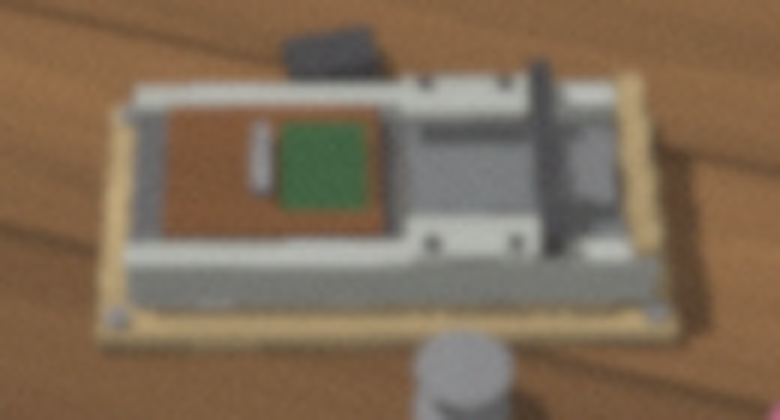

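The crop confirms it: brown carrier in the channel, steel ridge at crop (260,157), green glass in front of it, nose short of the lips, bridge at (542,150), stop at (635,150). Next I close the fingers, turn the tool x onto the jig's x (heading about 108.5°), and go above the landing.

>>> arm_command --rows '[{"delta_pos":[0,0,0],"rot":[0,0,-0.0215],"fingers":1},{"delta_pos":[0,0,0],"rot":[0,0,-0.0215],"fingers":1},{"delta_pos":[0,0,0],"rot":[0,0,-0.0215],"fingers":1},{"delta_pos":[0,0,0],"rot":[0,0,-0.0215],"fingers":1},{"delta_pos":[0,0,0],"rot":[0,0,-0.0215],"fingers":1},{"delta_pos":[0,0,0],"rot":[0,0,-0.0215],"fingers":1},{"delta_pos":[0,0,0],"rot":[0,0,-0.0215],"fingers":1},{"delta_pos":[0,0,0],"rot":[0,0,-0.0215],"fingers":1},{"delta_pos":[0,0,0],"rot":[0,0,-0.0215],"fingers":1},{"delta_pos":[0,0,0],"rot":[0,0,-0.0215],"fingers":1},{"delta_pos":[0,0,0],"rot":[0,0,-0.0215],"fingers":1}]'

```text
clock: 1.2
tcp_pos: [0.2295, -0.5269, 0.2308]
orientation: [-0.0, 0.581, 0.814, 0.0]
wrist_force: [-0.0, -0.3, 1.5]
finger_gap: 0.0002
```

>>> arm_command --rows '[{"delta_pos":[0.7,0.9,0],"rot":[0,0,0],"fingers":1},{"delta_pos":[0.7,0.9,0],"rot":[0,0,0],"fingers":1},{"delta_pos":[0.7,0.9,0],"rot":[0,0,0],"fingers":1},{"delta_pos":[0.7,0.9,0],"rot":[0,0,0],"fingers":1},{"delta_pos":[0.7,0.9,0],"rot":[0,0,0],"fingers":1},{"delta_pos":[0.7,0.9,0],"rot":[0,0,0],"fingers":1},{"delta_pos":[0.7,0.9,0],"rot":[0,0,0],"fingers":1},{"delta_pos":[0.7,0.9,0],"rot":[0,0,0],"fingers":1},{"delta_pos":[0.7,0.9,0],"rot":[0,0,0],"fingers":1},{"delta_pos":[0.7,0.9,0],"rot":[0,0,0],"fingers":1},{"delta_pos":[0.7,0.9,0],"rot":[0,0,0],"fingers":1},{"delta_pos":[0.7,0.9,0],"rot":[0,0,0],"fingers":1},{"delta_pos":[0.7,0.9,0],"rot":[0,0,0],"fingers":1},{"delta_pos":[0.7,0.9,0],"rot":[0,0,0],"fingers":1},{"delta_pos":[0.7,0.9,0],"rot":[0,0,0],"fingers":1},{"delta_pos":[0.7,0.9,0],"rot":[0,0,0],"fingers":1},{"delta_pos":[0.7,0.9,0],"rot":[0,0,0],"fingers":1},{"delta_pos":[0.7,0.9,0],"rot":[0,0,0],"fingers":1},{"delta_pos":[0.7,0.9,0],"rot":[0,0,0],"fingers":1},{"delta_pos":[0.7,0.9,0],"rot":[0,0,0],"fingers":1}]'

```text
clock: 3.2
tcp_pos: [0.4812, -0.1457, 0.2309]
orientation: [-0.0, 0.583, 0.812, -0.0]
wrist_force: [0.0, -0.5, -0.8]
finger_gap: 0.0001
```

>>> arm_command --rows '[{"delta_pos":[0.7,0.9,0],"rot":[0,0,0],"fingers":1},{"delta_pos":[0.7,0.9,0],"rot":[0,0,0],"fingers":1},{"delta_pos":[0.7,0.9,0],"rot":[0,0,0],"fingers":1},{"delta_pos":[0.7,0.9,0],"rot":[0,0,0],"fingers":1},{"delta_pos":[0,0,0],"rot":[0,0,0],"fingers":1},{"delta_pos":[0,0,0],"rot":[0,0,0],"fingers":1}]'

```text
clock: 3.8
tcp_pos: [0.531, -0.0703, 0.2308]
orientation: [-0.0, 0.583, 0.813, -0.0]
wrist_force: [0.0, 0.4, 0.0]
finger_gap: 0.0
```

```bash
python3 - <<'E'
from h import *
s=env.get_state();print(s['clock'],s['tcp_pos'],s['orientation'],s['wrist_force'],s['finger_gap'])
c,im,d=look('wrist','pics/d.png');print(c)
E
```

```text
3.8 [ 0.53097709 -0.07032124  0.23081981] [-4.13012164e-04  5.82518126e-01  8.12817506e-01 -4.06035018e-04] [0.00714878 0.39724699 0.00793879] 4.315871406774436e-05
{'mtx': array([[329.03348215,   0.        , 320.61982885],
       [  0.        , 329.03348215, 200.66552662],
       [  0.        ,   0.        ,   1.        ]]), 'R': array([[ 9.46912589e-01,  3.21489839e-01, -9.12554333e-04],
       [ 3.06953127e-01, -9.03245105e-01,  2.99880073e-01],
       [ 9.55841359e-02, -2.84240327e-01, -9.53976472e-01]]), 't': array([-0.47904665, -0.26544249,  0.30841019])}
```

View pics/d.png

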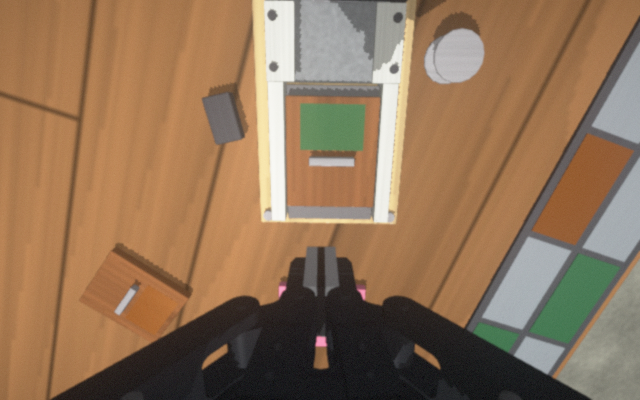

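Wrist view: carrier corners are about (286,97), (379,97), (377,207) and (287,207). The ridge is at (332,161), the lip fronts at row 83, and the fingertips at (321,250). The channel runs straight up the picture. Now I measure this on the known planes.

```bash
python3 - <<'E'
from h import *
z=np.load('last_wrist.npz');K,R,t=z['mtx'],z['R'],z['t'];im=z['im']
def pt(u,v,h):
    r=R.T@np.linalg.inv(K)@[u,v,1];o=-R.T@t;return o+r*(h-o[2])/r[2]
P=cloud(z,z['d'])
# brown carrier mask & rails mask edges per row
hsv=cv2.cvtColor(im,cv2.COLOR_BGR2HSV)
L=[];Rr=[]
for v in list(range(170,204,3)):
    g=hsv[v,:,1].astype(int); # saturation: carrier high, rail low
    rail=[u for u in range(262,405) if g[u]<60]
    l=max(u for u in rail if u<320);r=min(u for u in rail if u>320)
    L.append(pt(l+1,v,.045));Rr.append(pt(r,v,.045))
L=np.array(L);Rr=np.array(Rr)
for q in(L,Rr):
    dvec=np.polyfit(q[:,1],q[:,0],1);print('rail head',90+np.degrees(np.arctan(-dvec[0])))
print('mid chan',((L+Rr)/2).mean(0),'width',np.linalg.norm((L-Rr).mean(0)))
for n,u,v,h in [('tailL',287,207,.049),('tailR',377,207,.049),('noseL',286,97,.049),('noseR',379,97,.049),('ridgeL',309,162,.059),('ridgeR',355,162,.059),('lipL',268,83,.05),('lipR',402,83,.05),('baseL',262,222,.012),('baseR',396,222,.012)]: print(n,pt(u,v,h).round(4))
for v in (180,195): print('carrier depth z',P[v,300:365:15,2].round(4))
print('ridge',P[156:166,332,2].round(4), P[156:166,332,:2].round(4).tolist())
E
```

```text
rail head 108.89670064309445
rail head 107.77168770101832
mid chan [ 0.5433957  -0.07819884  0.045     ] width 0.09142772833745795
tailL [ 0.5072 -0.1125  0.049 ]
tailR [ 0.5958 -0.0824  0.049 ]
noseL [ 0.4744 -0.0085  0.049 ]
noseR [0.5572 0.0197 0.049 ]
ridgeL [ 0.5139 -0.0583  0.059 ]
ridgeR [ 0.556 -0.044  0.059]
lipL [ 0.4551 -0.0019  0.05  ]
lipR [0.5726 0.0379 0.05  ]
baseL [ 0.485  -0.1528  0.012 ]
baseR [ 0.6341 -0.1021  0.012 ]
carrier depth z [0.0481 0.0492 0.0489 0.0486 0.0501]
carrier depth z [0.0487 0.0482 0.0498 0.0489 0.0489]
ridge [0.0522 0.0563 0.059  0.0595 0.0593 0.0588 0.0585 0.0587 0.0594 0.059 ] [[0.5336, -0.0467], [0.5336, -0.047], [0.5336, -0.0475], [0.5339, -0.0483], [0.5343, -0.0493], [0.5346, -0.0503], [0.535, -0.0512], [0.5353, -0.0521], [0.5355, -0.0529], [0.5359, -0.0539]]
```

Heading is 108.7°, so the tool is already aligned. The carrier is at jig x ≈ -87 mm, leaving about 124 mm of travel. I need +10 mm in tool y and -3.7 mm in tool x, then go down to just above the landing (top at z = 49 mm).

>>> arm_command --rows '[{"delta_pos":[-0.1,0.25,0.8],"rot":[0,0,0],"fingers":1},{"delta_pos":[-0.1,0.25,0.9],"rot":[0,0,0],"fingers":1},{"delta_pos":[0,0,1],"rot":[0,0,0],"fingers":1},{"delta_pos":[0,0,1],"rot":[0,0,0],"fingers":1},{"delta_pos":[0,0,1],"rot":[0,0,0],"fingers":1},{"delta_pos":[0,0,1],"rot":[0,0,0],"fingers":1},{"delta_pos":[0,0,1],"rot":[0,0,0],"fingers":1},{"delta_pos":[0,0,0.8],"rot":[0,0,0],"fingers":1},{"delta_pos":[0,0,0.5],"rot":[0,0,0],"fingers":1},{"delta_pos":[0,0,0.4],"rot":[0,0,0],"fingers":1},{"delta_pos":[0,0,0],"rot":[0,0,0],"fingers":1},{"delta_pos":[0,0,0],"rot":[0,0,0],"fingers":1}]'

```text
clock: 5.05
tcp_pos: [0.5423, -0.0715, 0.0638]
orientation: [0.0, 0.583, 0.812, 0.0]
wrist_force: [-0.2, 0.6, -0.4]
finger_gap: 0.0
```

```bash
python3 - <<'E'
from h import *
s=env.get_state();print(s['clock'],s['tcp_pos'],s['orientation'],s['wrist_force'])
c,im,d=look('wrist');cv2.imwrite('pics/e.png',im)
E
```

```text
5.05 [ 0.54231003 -0.07149064  0.06378441] [3.55513454e-04 5.83137456e-01 8.12373422e-01 5.86400551e-05] [-0.19867054  0.56753932 -0.38741114]
```

View pics/e.png

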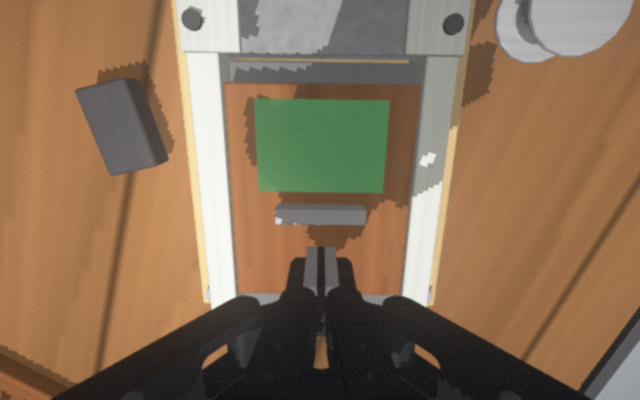

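The fingertips are at (321,248), centred behind the ridge at (320,215) and clear of both rails. Now I press down in small steps.

>>> arm_command --rows '[{"delta_pos":[0,0,0.35],"rot":[0,0,0],"fingers":1},{"delta_pos":[0,0,0.35],"rot":[0,0,0],"fingers":1},{"delta_pos":[0,0,0.1],"rot":[0,0,0],"fingers":1},{"delta_pos":[0,0,0.1],"rot":[0,0,0],"fingers":1},{"delta_pos":[0,0,0],"rot":[0,0,0],"fingers":1}]'

```text
clock: 5.6
tcp_pos: [0.5424, -0.0712, 0.0456]
orientation: [0.0, 0.583, 0.813, 0.0]
wrist_force: [-0.2, 0.6, 5.3]
finger_gap: -0.0
```

>>> arm_command --rows '[{"delta_pos":[0,0,0.1],"rot":[0,0,0],"fingers":1},{"delta_pos":[0,0,0.1],"rot":[0,0,0],"fingers":1},{"delta_pos":[0,0,0],"rot":[0,0,0],"fingers":1}]'

```text
clock: 5.9
tcp_pos: [0.5424, -0.0712, 0.0429]
orientation: [0.001, 0.583, 0.813, 0.0]
wrist_force: [-2.8, 0.2, 11.4]
finger_gap: -0.0005
```

>>> arm_command --rows '[{"delta_pos":[0,0,0.1],"rot":[0,0,0],"fingers":1},{"delta_pos":[0,0,0],"rot":[0,0,0],"fingers":1}]'

```text
clock: 6.1
tcp_pos: [0.5425, -0.0713, 0.0426]
orientation: [0.001, 0.583, 0.813, 0.0]
wrist_force: [-7.8, 1.9, 25.1]
finger_gap: 0.0
```

>>> arm_command --rows '[{"delta_pos":[0,0,0.1],"rot":[0,0,0],"fingers":1},{"delta_pos":[0,0,0],"rot":[0,0,0],"fingers":1}]'

```text
clock: 6.3
tcp_pos: [0.5427, -0.0713, 0.0424]
orientation: [0.002, 0.583, 0.813, 0.0]
wrist_force: [-12.3, 2.1, 38.3]
finger_gap: 0.0002
```

The bed is on its stop: z = 42.4 mm and the force is rising stiffly. I ease off slightly and start pushing.

>>> arm_command --rows '[{"delta_pos":[0.1,0,-0.04],"rot":[0,0,0],"fingers":1},{"delta_pos":[0.1,0,0],"rot":[0,0,0],"fingers":1},{"delta_pos":[0.1,0,0],"rot":[0,0,0],"fingers":1},{"delta_pos":[0.1,0,0],"rot":[0,0,0],"fingers":1},{"delta_pos":[0.1,0,0],"rot":[0,0,0],"fingers":1}]'

```text
clock: 6.8
tcp_pos: [0.5432, -0.067, 0.0428]
orientation: [0.007, 0.584, 0.812, -0.002]
wrist_force: [-2.9, -14.4, 20.8]
finger_gap: 0.0001
```

>>> arm_command --rows '[{"delta_pos":[0.1,0,0],"rot":[0,0,0],"fingers":1},{"delta_pos":[0.1,0,0],"rot":[0,0,0],"fingers":1},{"delta_pos":[0.1,0,0],"rot":[0,0,0],"fingers":1}]'

```text
clock: 7.1
tcp_pos: [0.5423, -0.0615, 0.0428]
orientation: [0.008, 0.584, 0.812, -0.002]
wrist_force: [-0.1, -13.8, 20.4]
finger_gap: 0.0
```

```bash
python3 - <<'E'
from h import *
s=env.get_state();print(s['clock'],s['tcp_pos'],s['orientation'],s['wrist_force'])
c,im,d=look('wrist');cv2.imwrite('pics/f.png',im)
E
```

```text
7.1 [ 0.5422703  -0.06147902  0.04282064] [ 0.00771125  0.58413539  0.81161817 -0.00152686] [ -0.12864636 -13.77680908  20.39169505]
```

View pics/f.png

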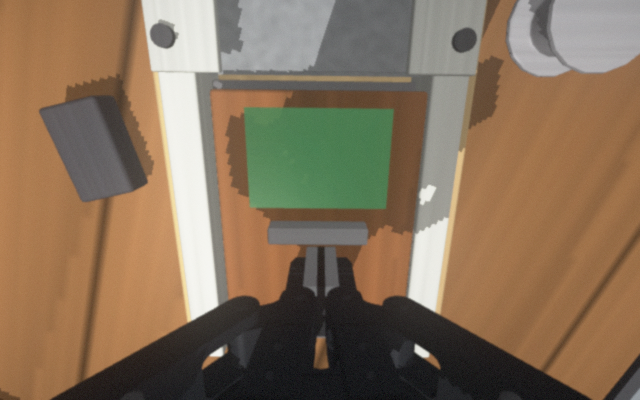

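The fingertip now meets the ridge at (318,240), the carrier is square, and the down force is 20 N. I keep pushing, with a little more press.

>>> arm_command --rows '[{"delta_pos":[0.1,0,0.05],"rot":[0,0,0],"fingers":1},{"delta_pos":[0.12,0,0],"rot":[0,0,0],"fingers":1},{"delta_pos":[0.12,0,0],"rot":[0,0,0],"fingers":1},{"delta_pos":[0.12,0,0],"rot":[0,0,0],"fingers":1},{"delta_pos":[0.12,0,0],"rot":[0,0,0],"fingers":1}]'

```text
clock: 7.65
tcp_pos: [0.54, -0.0514, 0.0428]
orientation: [0.009, 0.584, 0.811, -0.001]
wrist_force: [0.5, -16.3, 23.7]
finger_gap: 0.0
```

>>> arm_command --rows '[{"delta_pos":[0.12,0,0],"rot":[0,0,0],"fingers":1},{"delta_pos":[0.12,0,0],"rot":[0,0,0],"fingers":1},{"delta_pos":[0.12,0,0],"rot":[0,0,0],"fingers":1},{"delta_pos":[0.12,0,0],"rot":[0,0,0],"fingers":1},{"delta_pos":[0.12,0,0],"rot":[0,0,0],"fingers":1}]'

```text
clock: 8.15
tcp_pos: [0.5363, -0.0399, 0.0428]
orientation: [0.009, 0.584, 0.811, -0.001]
wrist_force: [0.8, -16.5, 24.2]
finger_gap: -0.0005
```

>>> arm_command --rows '[{"delta_pos":[0.14,-0.02,0],"rot":[0,0,0],"fingers":1},{"delta_pos":[0.14,-0.02,0],"rot":[0,0,0],"fingers":1},{"delta_pos":[0.14,-0.02,0],"rot":[0,0,0],"fingers":1},{"delta_pos":[0.14,-0.02,0],"rot":[0,0,0],"fingers":1},{"delta_pos":[0.14,-0.02,0],"rot":[0,0,0],"fingers":1},{"delta_pos":[0.14,-0.02,0],"rot":[0,0,0],"fingers":1}]'

```text
clock: 8.75
tcp_pos: [0.5301, -0.0232, 0.0429]
orientation: [0.01, 0.584, 0.812, 0.001]
wrist_force: [4.3, -10.8, 22.0]
finger_gap: -0.0001
```

>>> arm_command --rows '[{"delta_pos":[0.14,-0.01,0],"rot":[0,0,0],"fingers":1},{"delta_pos":[0.14,-0.01,0],"rot":[0,0,0],"fingers":1},{"delta_pos":[0.14,-0.01,0],"rot":[0,0,0],"fingers":1},{"delta_pos":[0.14,0,0],"rot":[0,0,0],"fingers":1},{"delta_pos":[0.14,0,0],"rot":[0,0,0],"fingers":1},{"delta_pos":[0.14,0,0],"rot":[0,0,0],"fingers":1}]'

```text
clock: 9.35
tcp_pos: [0.5242, -0.0075, 0.0429]
orientation: [0.01, 0.584, 0.812, 0.001]
wrist_force: [3.9, -12.4, 24.3]
finger_gap: -0.0001
```

```bash
python3 - <<'E'
from h import *
s=env.get_state();p=s['tcp_pos'];print(s['clock'],p,p[:2]@[-.3206,.9472],p[:2]@[.9472,.3206],s['orientation'],s['wrist_force'],s['ft_torque'])
c,im,d=look('wrist');cv2.imwrite('pics/g.png',im)
E
```

```text
9.35 [ 0.52417204 -0.00747752  0.04287163] -0.1751322664719842 0.4940984656090166 [9.64786230e-03 5.83957076e-01 8.11726831e-01 7.77235132e-04] [  3.87858877 -12.44967089  24.31703878] [-2.55030837 -0.84750154 -0.00441062]
```

View pics/g.png

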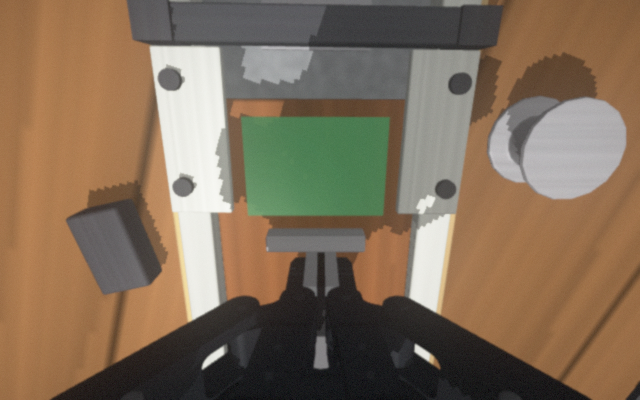

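The nose is about 50 mm under the lips, the carrier is square, and the ridge at (315,240) sits on the fingers. I press harder while crossing from the bed to the deck.

>>> arm_command --rows '[{"delta_pos":[0.14,0,0.04],"rot":[0,0,0],"fingers":1},{"delta_pos":[0.14,0,0.04],"rot":[0,0,0],"fingers":1},{"delta_pos":[0.14,0,0],"rot":[0,0,0],"fingers":1},{"delta_pos":[0.14,0,0],"rot":[0,0,0],"fingers":1},{"delta_pos":[0.14,0,0],"rot":[0,0,0],"fingers":1},{"delta_pos":[0.14,0,0],"rot":[0,0,0],"fingers":1}]'

```text
clock: 10.0
tcp_pos: [0.5209, 0.0072, 0.0428]
orientation: [0.012, 0.584, 0.811, 0.001]
wrist_force: [4.1, -16.6, 31.1]
finger_gap: 0.0003
```

>>> arm_command --rows '[{"delta_pos":[0.14,0,0.02],"rot":[0,0,0],"fingers":1},{"delta_pos":[0.14,0,0.02],"rot":[0,0,0],"fingers":1},{"delta_pos":[0.14,0,0],"rot":[0,0,0],"fingers":1},{"delta_pos":[0.14,0,0],"rot":[0,0,0],"fingers":1}]'

```text
clock: 10.4
tcp_pos: [0.5179, 0.0169, 0.0427]
orientation: [0.013, 0.585, 0.811, 0.0]
wrist_force: [4.1, -19.8, 36.0]
finger_gap: -0.0
```

>>> arm_command --rows '[{"delta_pos":[0.14,-0.02,0],"rot":[0,0,0],"fingers":1},{"delta_pos":[0.14,-0.02,0],"rot":[0,0,0],"fingers":1},{"delta_pos":[0.14,-0.02,0],"rot":[0,0,0],"fingers":1},{"delta_pos":[0.14,-0.02,0],"rot":[0,0,0],"fingers":1},{"delta_pos":[0.14,-0.02,0],"rot":[0,0,0],"fingers":1}]'

```text
clock: 10.9
tcp_pos: [0.5125, 0.0308, 0.0426]
orientation: [0.013, 0.584, 0.811, 0.002]
wrist_force: [5.7, -16.4, 33.5]
finger_gap: 0.0
```

>>> arm_command --rows '[{"delta_pos":[0.12,-0.01,0],"rot":[0,0,0],"fingers":1},{"delta_pos":[0.12,-0.01,0],"rot":[0,0,0],"fingers":1},{"delta_pos":[0.12,-0.01,0],"rot":[0,0,0],"fingers":1},{"delta_pos":[0.12,-0.01,0],"rot":[0,0,0],"fingers":1}]'

```text
clock: 11.3
tcp_pos: [0.5093, 0.0385, 0.0426]
orientation: [0.014, 0.585, 0.811, 0.001]
wrist_force: [7.7, -21.3, 31.1]
finger_gap: 0.0003
```

```bash
python3 - <<'E'
from h import *
s=env.get_state();p=s['tcp_pos'];print(s['clock'],p,p[:2]@[-.3206,.9472],p[:2]@[.9472,.3206],s['orientation'],s['wrist_force'],s['ft_torque'])
c,im,d=look('wrist');cv2.imwrite('pics/i.png',im)
E
```

```text
11.3 [0.50925647 0.03849185 0.04262001] -0.1268081452934763 0.49470821698142586 [0.01430498 0.58461157 0.81118632 0.00119858] [  7.73695549 -21.28437083  31.11624363] [-4.45274459 -1.68167088 -0.04459018]
```

View pics/i.png

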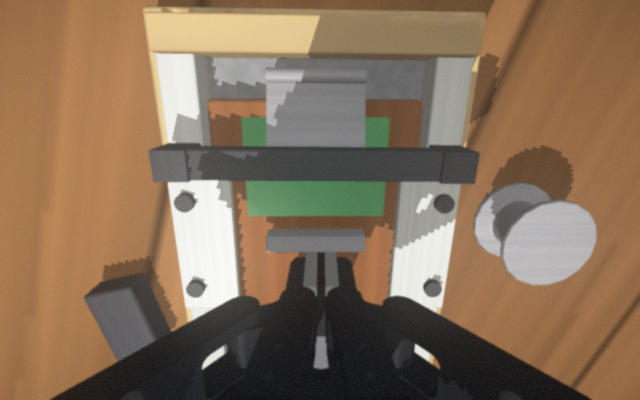

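The nose, at row 100, is now under the sloping leaf, with about 15–20 mm left to the stop. I keep pushing and watch the force.

>>> arm_command --rows '[{"delta_pos":[0.12,0,0],"rot":[0,0,0],"fingers":1},{"delta_pos":[0.12,0,0],"rot":[0,0,0],"fingers":1},{"delta_pos":[0.12,0,0],"rot":[0,0,0],"fingers":1},{"delta_pos":[0.12,0,0],"rot":[0,0,0],"fingers":1}]'

```text
clock: 11.75
tcp_pos: [0.5065, 0.0465, 0.0426]
orientation: [0.015, 0.585, 0.811, 0.0]
wrist_force: [8.5, -25.5, 29.2]
finger_gap: -0.0004
```

>>> arm_command --rows '[{"delta_pos":[0.1,0,0],"rot":[0,0,0],"fingers":1},{"delta_pos":[0.1,0,0],"rot":[0,0,0],"fingers":1},{"delta_pos":[0.1,0,0],"rot":[0,0,0],"fingers":1}]'

```text
clock: 12.05
tcp_pos: [0.5037, 0.0536, 0.042]
orientation: [0.013, 0.585, 0.811, 0.001]
wrist_force: [9.5, -26.4, 27.6]
finger_gap: -0.0005
```

>>> arm_command --rows '[{"delta_pos":[0.08,0,0],"rot":[0,0,0],"fingers":1},{"delta_pos":[0.08,0,0],"rot":[0,0,0],"fingers":1},{"delta_pos":[0.08,0,0],"rot":[0,0,0],"fingers":1}]'

```text
clock: 12.35
tcp_pos: [0.5033, 0.0539, 0.042]
orientation: [0.017, 0.586, 0.81, -0.002]
wrist_force: [10.8, -40.7, 25.0]
finger_gap: 0.0
```

>>> arm_command --rows '[{"delta_pos":[0.08,0,0],"rot":[0,0,0],"fingers":1},{"delta_pos":[0.08,0,0],"rot":[0,0,0],"fingers":1}]'

```text
clock: 12.55
tcp_pos: [0.503, 0.054, 0.0421]
orientation: [0.019, 0.587, 0.81, -0.005]
wrist_force: [12.3, -49.6, 23.4]
finger_gap: -0.0003
```

```bash
python3 - <<'E'
from h import *
s=env.get_state();p=s['tcp_pos'];print(s['clock'],p,p[:2]@[-.3206,.9472],p[:2]@[.9472,.3206],s['orientation'],s['wrist_force'],s['ft_torque'])
c,im,d=look('wrist');cv2.imwrite('pics/j.png',im)
E
```

```text
12.55 [0.50303713 0.05403089 0.04212544] -0.11009564649651328 0.49379907060588035 [ 0.01925515  0.5866715   0.80958301 -0.00459664] [ 12.31628546 -49.55154198  23.39136369] [-10.13624251  -2.50998901  -0.14975873]
```

View pics/j.png

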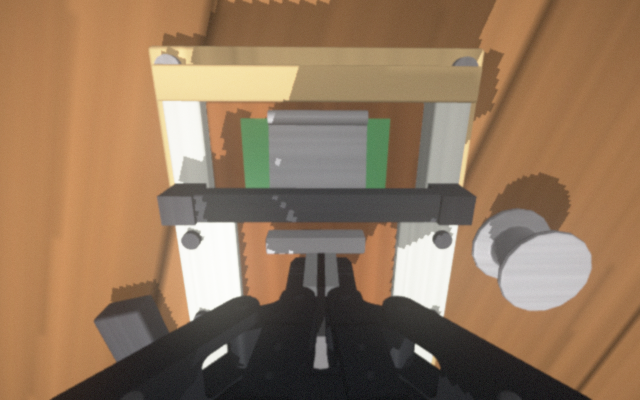

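The carrier is on the stop: motion has stopped while the push rose from 27 to 51 N, and the nose is on the stop face. I relieve the push gradually before lifting off, so that nothing drags or lifts.

>>> arm_command --rows '[{"delta_pos":[-0.12,0,0],"rot":[0,0,0],"fingers":1},{"delta_pos":[-0.12,0,0],"rot":[0,0,0],"fingers":1},{"delta_pos":[0,0,0],"rot":[0,0,0],"fingers":1}]'

```text
clock: 12.9
tcp_pos: [0.503, 0.0539, 0.042]
orientation: [0.015, 0.586, 0.81, -0.001]
wrist_force: [8.3, -29.5, 27.8]
finger_gap: 0.0004
```

>>> arm_command --rows '[{"delta_pos":[-0.12,0,0],"rot":[0,0,0],"fingers":1},{"delta_pos":[0,0,0],"rot":[0,0,0],"fingers":1}]'

```text
clock: 13.1
tcp_pos: [0.503, 0.0538, 0.042]
orientation: [0.013, 0.585, 0.811, 0.001]
wrist_force: [7.4, -22.5, 30.9]
finger_gap: -0.0
```

>>> arm_command --rows '[{"delta_pos":[-0.1,0,-0.02],"rot":[0,0,0],"fingers":1},{"delta_pos":[-0.08,0,-0.05],"rot":[0,0,0],"fingers":1},{"delta_pos":[0,0,-0.05],"rot":[0,0,0],"fingers":1},{"delta_pos":[0,0,0],"rot":[0,0,0],"fingers":1}]'

```text
clock: 13.5
tcp_pos: [0.5029, 0.0536, 0.042]
orientation: [0.01, 0.584, 0.812, 0.003]
wrist_force: [12.0, -10.9, 12.7]
finger_gap: -0.0003
```

>>> arm_command --rows '[{"delta_pos":[-0.08,0.04,0],"rot":[0,0,0],"fingers":1},{"delta_pos":[-0.04,0.04,-0.03],"rot":[0,0,0],"fingers":1},{"delta_pos":[0,0,-0.03],"rot":[0,0,0],"fingers":1},{"delta_pos":[0,0,0],"rot":[0,0,0],"fingers":1}]'

```text
clock: 13.9
tcp_pos: [0.5029, 0.0535, 0.0421]
orientation: [0.007, 0.584, 0.812, 0.003]
wrist_force: [9.5, -4.3, 9.7]
finger_gap: -0.0
```

>>> arm_command --rows '[{"delta_pos":[-0.04,0.06,-0.05],"rot":[0,0,0],"fingers":1},{"delta_pos":[0,0.02,-0.05],"rot":[0,0,0],"fingers":1},{"delta_pos":[0,0,0],"rot":[0,0,0],"fingers":1}]'

```text
clock: 14.2
tcp_pos: [0.5019, 0.0532, 0.0422]
orientation: [0.005, 0.584, 0.812, 0.001]
wrist_force: [8.0, -6.7, 3.0]
finger_gap: 0.0001
```

>>> arm_command --rows '[{"delta_pos":[-0.1,0.02,0],"rot":[0,0,0],"fingers":1},{"delta_pos":[0,0,0],"rot":[0,0,0],"fingers":1}]'

```text
clock: 14.4
tcp_pos: [0.5016, 0.053, 0.0421]
orientation: [0.003, 0.583, 0.812, 0.002]
wrist_force: [5.3, -0.7, 5.8]
finger_gap: -0.0001
```

The push is down to about 2 N and the press to about 6 N, so I lift off.

>>> arm_command --rows '[{"delta_pos":[0,0,-0.1],"rot":[0,0,0],"fingers":1},{"delta_pos":[0,0,-0.1],"rot":[0,0,0],"fingers":1},{"delta_pos":[0,0,-0.1],"rot":[0,0,0],"fingers":1},{"delta_pos":[0,0,-0.1],"rot":[0,0,0],"fingers":1}]'

```text
clock: 14.8
tcp_pos: [0.4975, 0.0522, 0.0479]
orientation: [0.001, 0.583, 0.812, -0.001]
wrist_force: [2.3, -5.4, -4.5]
finger_gap: 0.0002
```

>>> arm_command --rows '[{"delta_pos":[-0.1,0,-0.5],"rot":[0,0,0],"fingers":1},{"delta_pos":[0,0,-1],"rot":[0,0,0],"fingers":1},{"delta_pos":[0,0,-1],"rot":[0,0,0],"fingers":1},{"delta_pos":[0,0,-1],"rot":[0,0,0],"fingers":1},{"delta_pos":[0,0,-1],"rot":[0,0,0],"fingers":1},{"delta_pos":[-1,0,-1],"rot":[0,0,0],"fingers":1},{"delta_pos":[-1,0,-1],"rot":[0,0,0],"fingers":1},{"delta_pos":[-1,0,-1],"rot":[0,0,0],"fingers":1},{"delta_pos":[-1,0,0],"rot":[0,0,0],"fingers":1},{"delta_pos":[0,0,0],"rot":[0,0,0],"fingers":1},{"delta_pos":[0,0,0],"rot":[0,0,0],"fingers":1}]'

```text
clock: 15.9
tcp_pos: [0.5231, -0.0239, 0.1981]
orientation: [-0.001, 0.583, 0.812, -0.0]
wrist_force: [0.1, -0.6, 0.1]
finger_gap: -0.0002
```

```bash
python3 - <<'E'
from h import *
s=env.get_state();print(s['clock'],s['tcp_pos'],s['wrist_force'])
c,im,d=look('wrist','pics/k.png');P=cloud(c,d)
e=np.array([-.3206,.9472]);n=np.array([.9472,.3206])
S=P[...,:2]@e+.1277;N=P[...,:2]@n-.492
for x in range(-150,100,6):
    row=[]
    for a,b in ((-.034,-.024),(-.008,.008),(.024,.034)):
        m=(abs(S-x/1000)<.003)&(N>a)&(N<b)&(d>0);row.append(round(float(np.median(P[...,2][m]))*1000,1) if m.sum()>5 else None)
    print(x,row)
E
```

```text
15.9 [ 0.52305406 -0.02388206  0.19806446] [ 0.0582866  -0.5831208   0.11997321]
-150 [None, None, 36.8]
-144 [None, None, 37.0]
-138 [36.9, None, 36.9]
-132 [37.0, 37.0, 36.9]
-126 [36.9, 36.9, 37.0]
-120 [37.0, 36.9, 36.9]
-114 [36.8, 36.9, 37.1]
-108 [37.0, 37.1, 36.9]
-102 [36.8, 37.0, 36.8]
-96 [37.0, 36.9, 36.9]
-90 [37.0, 37.1, 37.1]
-84 [37.1, 37.2, 36.9]
-78 [37.0, 37.0, 37.1]
-72 [256.1, 236.3, 257.1]
-66 [254.7, 235.9, 268.0]
-60 [254.4, 235.8, 270.6]
-54 [255.2, 238.9, 266.8]
-48 [250.6, 272.9, 260.8]
-42 [37.0, 37.8, 36.8]
-36 [36.8, 36.8, 37.0]
-30 [36.9, 36.9, 37.1]
-24 [36.8, 36.8, 36.7]
-18 [36.4, 40.4, 41.5]
-12 [42.0, 42.0, 41.9]
-6 [42.2, 41.8, 42.1]
0 [41.9, 41.9, 41.8]
6 [41.9, 41.8, 41.9]
12 [41.9, 42.0, 42.0]
18 [41.8, 42.0, 41.9]
24 [41.9, 41.9, 42.0]
30 [41.8, 51.7, 42.0]
36 [41.8, 50.9, 41.9]
42 [42.0, 42.0, 42.0]
48 [57.3, 59.8, 59.9]
54 [60.9, 61.0, 61.1]
60 [60.5, 51.2, 59.7]
66 [42.2, 49.2, 42.1]
72 [42.1, 48.1, 42.0]
78 [42.2, 46.8, 42.3]
84 [42.2, 46.7, 42.2]
90 [41.9, None, 42.0]
96 [None, None, None]
```

View pics/k.png

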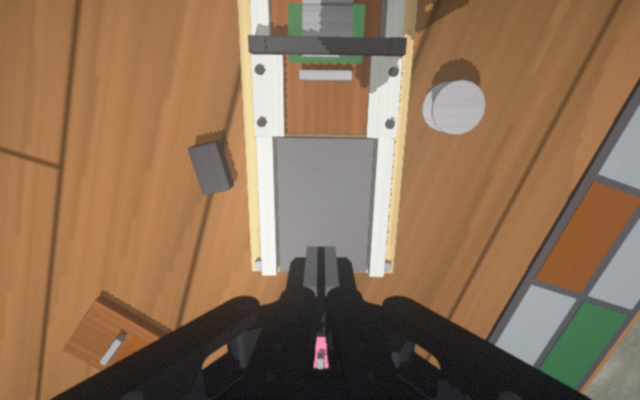

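The bed is up (37 mm all over) and the carrier lies flat at 42 mm on the deck. One finer check of the gap between nose and stop and between tail and bed.

```bash
python3 - <<'E'
from h import *
e=np.array([-.3206,.9472]);n=np.array([.9472,.3206])
c,im,d=look('side');look('scene')
for nm in('wrist','side','scene'):
    z=np.load(f'last_{nm}.npz');P=cloud(z,z['d']);S=(P[...,:2]@e+.1277)*1000;N=(P[...,:2]@n-.492)*1000;Z=P[...,2]*1000
    for lo,hi in ((84,104),(26,42),(-30,-8)):
        m=(S>lo)&(S<hi)&(abs(N)>(23 if lo!=26 else 0))&(abs(N)<(36 if lo!=26 else 15))&(Z<70)
        o=np.argsort(S[m]);print(nm,lo,[(round(float(a),1),round(float(b),1)) for a,b in zip(S[m][o],Z[m][o])][::max(1,m.sum()//24)])
im=np.load('last_side.npz')['im'];cv2.imwrite('pics/l.png',cv2.resize(im[165:265,270:400],None,fx=6,fy=6,interpolation=cv2.INTER_CUBIC))
E
```

```text
wrist 84 [(84.0, 41.5), (84.3, 43.3), (84.6, 42.5), (84.6, 42.0), (84.7, 41.9), (85.0, 43.7), (85.1, 43.1), (85.2, 42.4), (85.3, 42.0), (85.7, 43.2), (85.9, 42.8), (86.1, 42.0), (86.2, 41.4), (86.4, 40.6), (86.5, 43.1), (86.7, 42.0), (86.9, 41.4), (87.1, 43.7), (87.3, 42.7), (87.4, 42.3), (87.6, 41.4), (87.8, 41.0), (88.0, 42.7), (88.1, 42.1), (88.2, 42.0), (88.4, 41.1)]
wrist 26 [(26.4, 43.7), (26.5, 41.0), (27.3, 41.3), (28.0, 44.6), (28.4, 52.2), (29.1, 52.5), (29.9, 53.4), (30.0, 51.5), (30.7, 51.7), (31.5, 52.0), (32.2, 52.2), (32.9, 53.0), (33.1, 50.6), (33.8, 51.6), (34.6, 51.8), (35.3, 51.6), (36.8, 42.1), (37.6, 42.6), (37.7, 40.8), (38.5, 41.4), (39.2, 42.1), (40.0, 42.0), (40.7, 42.3), (41.4, 43.0), (41.7, 40.5)]
wrist -30 [(-29.9, 35.1), (-28.8, 35.8), (-27.9, 36.4), (-27.0, 35.9), (-26.1, 36.4), (-25.1, 36.1), (-24.2, 36.1), (-23.3, 36.8), (-22.4, 12.0), (-22.3, 37.3), (-21.5, 36.9), (-21.3, 37.5), (-20.6, 28.2), (-20.3, 13.2), (-16.6, 40.2), (-15.6, 41.4), (-14.7, 41.5), (-13.9, 41.7), (-13.0, 40.9), (-12.1, 41.6), (-11.2, 41.5), (-10.4, 41.2), (-9.5, 41.2), (-8.7, 41.2
[... 2834 characters left out ...]
 38.8), (41.6, 44.0), (42.0, 43.4)]
scene -30 [(-29.3, 34.6), (-29.2, 37.7), (-29.1, 36.8), (-29.0, 39.7), (-27.3, 38.3), (-27.2, 38.8), (-26.9, 36.9), (-26.2, 34.1), (-26.2, 37.5), (-26.0, 35.1), (-26.0, 38.4), (-24.1, 35.8), (-23.9, 38.6), (-23.9, 34.4), (-23.1, 34.9), (-22.8, 35.9), (-22.8, 39.4), (-22.8, 32.2), (-21.1, 38.2), (-20.8, 36.5), (-17.8, 28.3), (-17.6, 27.9), (-17.6, 8.8), (-17.5, 12.0), (-17.5, 28.3), (-17.4, 12.1), (-17.3, 46.3), (-17.2, 11.7), (-17.0, 44.1), (-14.9, 42.0), (-14.7, 41.3), (-14.7, 44.7), (-14.6, 50.2), (-13.9, 42.4), (-11.7, 41.3), (-11.7, 44.5), (-11.4, 45.9), (-11.4, 41.8), (-11.1, 47.3), (-8.6, 37.4), (-8.3, 42.8), (-8.3, 46.6), (-8.3, 48.2), (-8.3, 38.4)]
```

View pics/l.png

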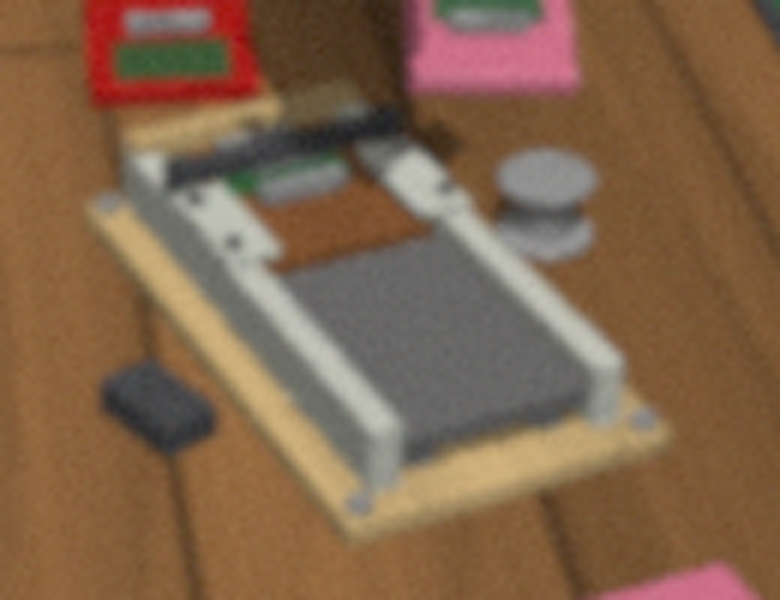

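Against the bed edge, which reads about 1 mm too far along x, the tail and ridge sit at -18 and 27–35 mm. Those are the home values. Scene depth shows carrier top up to the stop face. I hand it in.

```bash
python3 -c "
from h import *
print(env.hand_in())"
```

```text
the job is handed in; nothing more can be done
None
```

The carrier is fully home in the jig, the bed has sprung up behind it, and I handed the job in at about 16 s of the 38 s.

I pressed the carrier down until the bed was on its stop. I then slid it about 124 mm under the lips and the leaf, pressing with 20–36 N, until it met the end stop, where the push rose to 51 N with no further motion. After that I eased off the force in steps, lifted away and withdrew the hand.

**Last checks**
- **Bed:** it reads 37 mm all over, so it is fully up.
- **Carrier:** its top reads flat at 42 mm, so it is down on the deck.
- **Position:** after taking off a common offset of about 1 mm, the ridge is at x ≈ 27–35 mm and the tail at about -18 mm. Both are the home values.
- **Leaf:** it lies raised on the carrier.
- **Other things on the bench:** those seen in the last pictures look undisturbed. The lift-off view did not show all of them.

**Less certain**
- Depth noise of 1–2 mm cannot rule out a gap of a fraction of a millimetre at the stop.
- At lift-off the fingers slid about 4 mm sideways and briefly felt a 4.5 N pull. The carrier showed no sign of having moved.

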